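# Nest the button cups and hold the stack up

### The job

I want to wipe the little wooden step: put the yellow sorting cup, with its red button still inside, fully down into the blue cup where that stands on the step, then take hold of the blue cup and lift the nested pair about 10 cm off the step. Finish while still holding the pair there, steady and level in the air; do not put it down or let go. Keep both cups upright all the way so that the button stays in, and do not disturb the button jar, the pink hanger or the drying rack.

Things in the scene. Friction and masses are not known exactly. Their poses are not given: they have to be found in the camera images.
- blue_cup_mid (a point): blue plastic cup, 70 mm high, about 80 g, upright and empty on the wooden step. This point is on its axis, 35 mm above its underside; z is its axis, up. Outside: a cone from 33 mm diameter at the foot to 49 mm at 44 mm height, then a flat shoulder out to a straight round collar, 67 mm outside diameter (56 inside), up to the rim at 70 mm. Grip it by the collar.
- yellow_cup_mid (a point): yellow plastic cup, shape and height as the blue one but the collar 60 mm outside; about 50 g, upright on the work surface, a red button in it. Point on its axis, 35 mm above its underside; z is its axis, up. Fully nested, its shoulder rests on the blue rim: it sits 26 mm higher than the blue cup, its 26 mm collar all above the blue rim. The fit has 2 to 3 mm play at each side and the cone centres it.
- button_mid (a point): red coat button, disc 20 mm diameter, 5 mm thick, 10 g, lying loose on the floor of the yellow cup (floor 3 mm thick); this point is its centre
- riser: low step of pale wood, fixed, 150 mm (its x) by 180 mm (its y), 40 mm high; origin at the centre of its underside, on the work surface; its top is 40 mm above the work surface
- jar_mid (a point): glass button jar with a steel screw-top lid, 76 mm diameter, 102 mm high, loose on the shelf board; this point is on its axis 50 mm up. Leave it alone.
- hanger_mid (a point): pink plastic clothes hanger lying flat on the shelf board beyond the work, 340 mm wide (its y), 9 mm thick; from this point near its middle it reaches 90 mm toward the robot (hook) and 55 mm away. Leave it alone.
- rack_mid (a point): folding stainless steel wire drying rack standing open at the left of the board, 230 mm (its x) by 190 mm (its y), 165 mm high; this point is at its centre 80 mm up. Leave it alone.
There are look-alikes about, which are no part of the job. There is more than one size of the part that bears blue_cup_mid; the job needs the middle-sized.

How it is judged:
On the way:
1. the yellow cup sits fully down in the blue cup, which still stands on the step (z of yellow_cup_mid in the frame of blue_cup_mid between 0.02 and 0.03 m and horizontal distance between yellow_cup_mid and blue_cup_mid below 0.006 m and angle between the z axis of yellow_cup_mid and the z axis of blue_cup_mid, either way round below 0.1 rad and distance between button_mid and yellow_cup_mid below 0.045 m and z of blue_cup_mid in the frame of riser between 0.065 and 0.085 m and contact force between blue_cup and riser above 0.1 N), for 0.2 s.
At the end, for the whole second after the job is handed in: Fingers grip the blue cup, its underside 60-160 mm above the step; yellow cup nested (20-30 mm higher, within 6 mm and 0.1 rad of its axis) with the button in; blue within 0.1 rad of upright (yellow 0.13), under 20 mm/s (yellow 30) and 0.15 rad/s; blue touches neither step, jar nor rack (z of yellow_cup_mid in the frame of blue_cup_mid between 0.02 and 0.03 m and horizontal distance between yellow_cup_mid and blue_cup_mid below 0.006 m and angle between the z axis of yellow_cup_mid and the z axis of blue_cup_mid, either way round below 0.1 rad and distance between button_mid and yellow_cup_mid below 0.045 m and z of blue_cup_mid in the frame of riser between 0.135 and 0.235 m and angle between blue_cup_mid's own z axis and vertical below 0.1 rad and angle between yellow_cup_mid's own z axis and vertical below 0.13 rad and linear speed of blue_cup below 0.02 m/s and angular speed of blue_cup below 0.15 rad/s and linear speed of yellow_cup below 0.03 m/s and contact force between the fingers and blue_cup above 1 N and contact force between blue_cup and riser below 0.1 N and contact force between blue_cup and jar below 0.1 N and contact force between blue_cup and rack below 0.1 N); the arm keeps its last pose, push and grip.
It fails at once if a cup is tipped over (more than 30 degrees) (angle between any of blue_cup_mid, yellow_cup_mid's own z axis and vertical above 0.52 rad).
It fails at once if the button leaves the yellow cup (distance between button_mid and yellow_cup_mid above 0.06 m).
It fails at once if the jar, hanger or rack is pushed more than 20 mm (distance of any of jar_mid, hanger_mid, rack_mid from where it was at the start of the episode above 0.02 m).
It also fails if it takes over 54 s, if anything falls off the work surface, if the arm or the gripper's body presses on something with over 40 N, if the wrist force passes 120 N, or if a joint passes its speed limit or range.

### The arm

A 6-joint arm with a two-finger parallel gripper is mounted at the origin on the work surface. World frame = base frame: x ahead of the robot, y to its left, z up, the work surface at z = 0. Lengths are in m, angles in rad, forces in N, time in s.
With the tool pointing down it reaches from about 0.375 to 0.825 m from the base axis. Payload 5.5 kg.
Tool frame: the origin (TCP) lies at the very end of the fingers, on their centre line; the grasp point (between the pads) lies 19 mm behind it; z points along the fingers, y is the direction in which the jaws open and shut (so a half turn about z gives the same grasp; the last joint's range is limited). The gripper opens to 85 mm and grips with 20 to 120 N. Pads are 22 mm wide; open, the fingers measure 114 mm over their backs; the gripper's body (76 mm by 85 mm) begins 54 mm behind the grasp point. The pads swing forward as they close: fully open they stand 13 mm farther back than shut.
Start: joints at [0, 0.314, -0.047, 1.21, 0, 1.571], TCP at [0.6, -0, 0.231] pointing down, gripper open.
Joint ranges: [-2.67, 2.67], [-0.69, 1.73], [-1.03, 1.25], [-2.08, 2.16], [-1.42, 1.45], [-3.14, 3.14]. Speed limits (rad/s): [2.39, 2.39, 3.01, 3.14, 3.14, 3.14].

### API

Orientations are given as [roll, pitch, yaw] about the fixed x, y, z axes, in that order (R = Rz(yaw) Ry(pitch) Rx(roll)).
In Python, from plant import * gives the robot as it stands.
- The arm moves only by the tool step_arm, never from a script. Its arguments are lists of equal length, an entry for each row: "claw": the closure, from -1 (fully open) to 1 (shut); "delta_pos": the shift along the tool's x, y, z in mm, a list of three; "delta_rot": the turn, a rotation vector about the tool's x, y, z in rad, a list of three. In form: {"claw": [claw, ...], "delta_pos": [[x, y, z], ...], "delta_rot": [[rx, ry, rz], ...]}. A call has exactly 5 rows; each row is the pose to reach, as a shift and turn from the pose commanded when the call began, along the tool's axes at that moment; what a row does not reach only later rows make up. A row lasts 1/8 s, in which the tool goes at most 62.5 mm and 10.7 degrees, less where a joint would pass 70% of its speed; a pose out of reach is approached as far as the arm can. A call with a gripper value outside its range is refused whole. The fingers move at their own pace and stop on an object; "grip_force" is the grip in N (left out, the last holds). Time passes only in rows, so rows that repeat a pose let the fingers close, or fill a call up. It gives the time, the measured TCP pose, the force and the opening at its end, in the units of the state.
- state(): the state, without advancing time (a new reading comes with each control period).
- grab_frame(name): name is "scene" or "side" or "wrist"; returns the picture (384x512x3 uint8, red, green, blue); there is no depth.
- get_calibration(name): a dict with "K" (3x3 intrinsics, pixels), "extrinsics" (4x4, takes a point from world to camera coordinates). Camera axes: x right, y down, z forward; pixel columns grow to the right and rows downward; lengths in m; the calibration is good to about 2 mm. A picture is of the moment at which its call begins: read the wrist's pose just before it. get_calibration takes no time and is no camera call; for the wrist camera it gives the pose at the moment of the call.
- sign_off(): hands the job in, once; it reports no verdict.
The state is a dict: "time_s": time; "qpos": joint angles; "joint_vel": joint speeds; "tau": joint torques, N m; "tool_pos": TCP position; "eef_rot": TCP orientation; "force": force on the tool from outside, world axes, zero at the start; "wrist_torque": the same for the moment, N m; "grip_width": finger opening in m.
Only numpy, scipy, OpenCV 4.12 (cv2) and the standard library are available. Lean on these libraries where they do the work, as an engineer would, in place of code of your own. Each camera call takes 0.05 s, during which the arm holds its last target. There are 200 camera calls.

## Working session

There is one attempt and no reset: what is moved stays moved. The work goes in short steps, Python scripts to look and compute and a tool call to move; the robot and the scene stay as the last step left them, time stands still between calls to the robot, and variables do not carry over. Pictures are saved under pics/ and viewed, about 8 in all and at most 12, crops included, and the job is handed in when it is done.

Besides the shell and the picture viewer there is one more tool, called after ">>>" as name(argument=value, ...) on one line, values as JSON. step_arm: Moves the arm, as the interface text tells. Its arguments: {"type":"object","properties":{"claw":{"type":"array"},"delta_pos":{"type":"array"},"delta_rot":{"type":"array"},"grip_force":{"type":"number"}},"required":["claw","delta_pos","delta_rot"]}

```bash
mkdir -p pics; python3 - <<'E'
from plant import *
import cv2,numpy as np
for n in ["scene","side"]:
    f=grab_frame(n); cv2.imwrite(f"pics/{n}0.png",f[:,:,::-1])
    c=get_calibration(n); print(n,np.round(c["K"],1).tolist(),np.round(c["extrinsics"],3).tolist())
print(state())
E
```

```text
scene [[408.4, 0.0, 247.8], [0.0, 408.4, 189.9], [0.0, 0.0, 1.0]] [[0.246, 0.969, -0.003, -0.227], [0.581, -0.149, -0.8, -0.298], [-0.776, 0.195, -0.599, 1.804], [0.0, 0.0, 0.0, 1.0]]
side [[442.9, 0.0, 247.0], [0.0, 442.9, 177.6], [0.0, 0.0, 1.0]] [[-0.918, -0.397, -0.017, 0.568], [-0.228, 0.562, -0.795, 0.168], [0.325, -0.726, -0.606, 1.381], [0.0, 0.0, 0.0, 1.0]]
{'time_s': 0.1, 'qpos': array([ 3.82743420e-05,  3.14163987e-01, -4.79735647e-02,  1.21021335e+00,
        3.58065479e-07,  1.57075758e+00]), 'joint_vel': array([-1.46296102e-03, -1.13907727e-03,  3.94780790e-03, -1.49054979e-03,
       -1.43518498e-03,  6.57567003e-05]), 'tau': array([ 9.99693766e-04, -5.40766132e+01,  3.40542591e+01,  1.10156229e-02,
        1.53784813e-04, -8.18082242e-06]), 'tool_pos': array([5.99475453e-01, 2.30630124e-05, 2.30518009e-01]), 'eef_rot': array([-3.14003808e+00, -4.18306827e-07,  1.57087335e+00]), 'force': array([-0.11642596,  0.10735433,  0.41674195]), 'wrist_torque': array([0.0165202 , 0.05130772, 0.04268936]), 'grip_width': 0.085345758632169}
```

View pics/scene0.png

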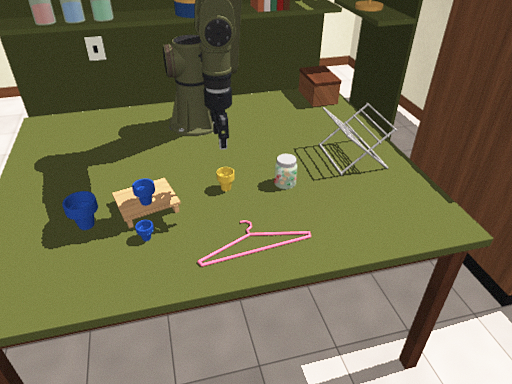

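View pics/side0.png

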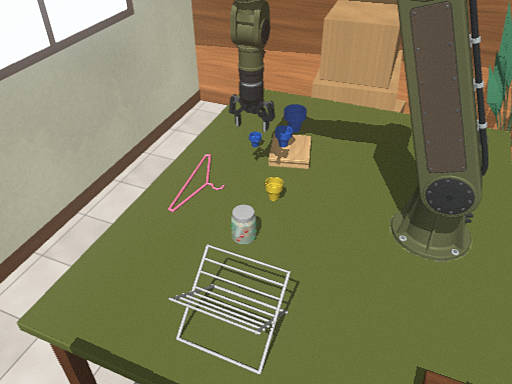

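The scene picture shows the middle blue cup on the step at about (144,192), yellow at (226,179), with blue look-alikes at (82,210) and (145,231). In the side view blue is at (285,137) and yellow at (274,188). I'll enlarge these.

```bash
python3 - <<'E'
import cv2,numpy as np
a=cv2.imread("pics/scene0.png");b=cv2.imread("pics/side0.png")
def c(i,u,v): 
    k=cv2.resize(i[v-18:v+19,u-24:u+25],None,fx=8,fy=8,interpolation=cv2.INTER_CUBIC)
    for j in range(0,49,5): cv2.putText(k,str(u-24+j),(j*8,8),0,.3,(255,255,255));cv2.line(k,(j*8+4,10),(j*8+4,14),(255,255,255))
    for j in range(0,37,5): cv2.putText(k,str(v-18+j),(0,j*8+8),0,.3,(255,255,255))
    return k
cv2.imwrite("pics/c1.png",np.vstack([np.hstack([c(a,144,192),c(a,226,179)]),np.hstack([c(b,285,137),c(b,274,188)])]))
E
```

```text
(no output)
```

View pics/c1.png

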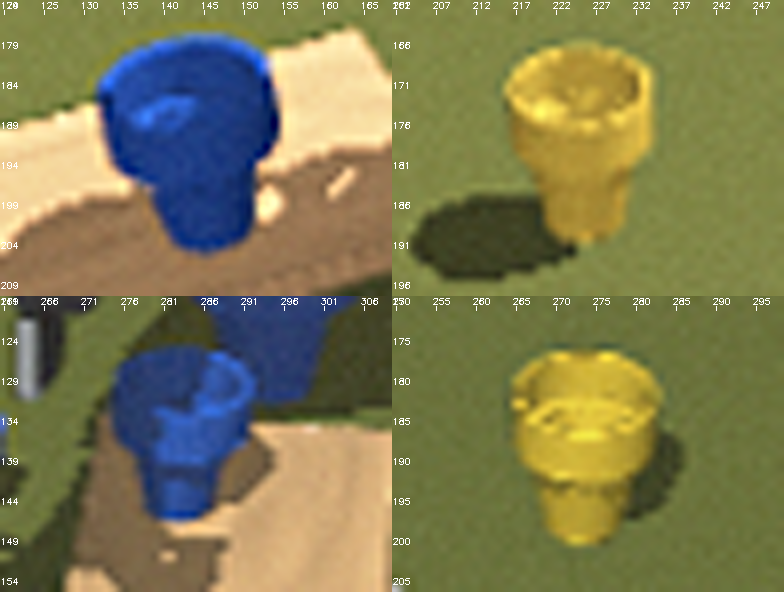

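```bash
cat >h.py <<'E'
from plant import *
import cv2,numpy as np
from scipy.optimize import least_squares
def cup(R):
    t=np.linspace(0,2*np.pi,90); 
    return np.vstack([np.c_[r*np.cos(t),r*np.sin(t),0*t+z] for r,z in [(.0165,0),(.0245,.044),(R,.044),(R,.070)]])
def proj(P,C):
    q=(C["extrinsics"]@np.c_[P,np.ones(len(P))].T)[:3]; q=C["K"]@q; return (q[:2]/q[2]).T
def box(P,C):
    p=proj(P,C); return np.r_[p.min(0)[0],p.max(0)[0],p.min(0)[1],p.max(0)[1]]
E
python3 - <<'E'
from h import *
S,D=get_calibration("scene"),get_calibration("side")
for n,R,a,b,g in [("blue",.0335,[132.25,154.9,178.4,205.5],[275,292.6,125.2,146.9],[.6,-.2,.04]),("yellow",.03,[216,234.6,166.4,191.2],[265,283.6,176.75,201.1],[.6,0,0])]:
    m=np.r_[a,b]-.44
    r=least_squares(lambda p:np.r_[box(cup(R)+p,S),box(cup(R)+p,D)]-m,g)
    print(n,r.x.round(4),r.fun.round(2))
def tri(a,b):
    A=[]
    for C,p in ((S,a),(D,b)):
        M=C["K"]@C["extrinsics"][:3]; A.append(M)
    X=cv2.triangulatePoints(A[0],A[1],np.float64(a),np.float64(b))[:,0]; return (X[:3]/X[3]).round(3)
print("jar lid",tri((287,160),(243.5,212)))
E
```

```text
blue [ 0.5711 -0.242   0.0392] [-0.34  0.56 -0.09  0.33 -0.01  0.29 -0.49  0.22]
yellow [ 0.5073  0.0266 -0.0009] [ 0.59  0.01  0.4   0.1   0.59 -0.03 -0.37 -0.19]
jar lid [0.529 0.235 0.095]
```

>>> step_arm(claw=[-1,-1,-1,-1,-1], delta_pos=[[8,-30,5],[18,-60,15],[27,-93,25],[27,-93,30],[27,-93,30]], delta_rot=[[0,0,0],[0,0,0],[0,0,0],[0,0,0],[0,0,0]])

```text
time_s: 0.72
tool_pos: [0.5074, 0.0269, 0.2011]
eef_rot: [3.141, 0.0, 1.571]
force: [0.2, -0.8, -0.4]
grip_width: 0.0855
```

```bash
python3 - <<'E'
from h import *
s=state(); C=get_calibration("wrist"); f=grab_frame("wrist"); print(s["tool_pos"].round(4),s["eef_rot"].round(4))
np.savez("w1",K=C["K"],extrinsics=C["extrinsics"]); print(np.round(C["extrinsics"],3).tolist(),C["K"][0])
print(proj(np.array([[.5073,.0266,.07]]),C), box(cup(.03)+[.5073,.0266,0],C))
cv2.imwrite("pics/w1.png",f[:,:,::-1])
E
```

```text
[0.5074 0.0269 0.2011] [3.1414e+00 2.0000e-04 1.5709e+00]
[[1.0, -0.001, 0.001, -0.507], [-0.001, -0.951, 0.31, -0.006], [0.001, -0.31, -0.951, 0.358], [0.0, 0.0, 0.0, 1.0]] [340.36712579   0.         247.35269033]
[[247.27619103 178.24217769]] [211.25470565 283.27214012 137.20397278 211.73964591]
```

View pics/w1.png

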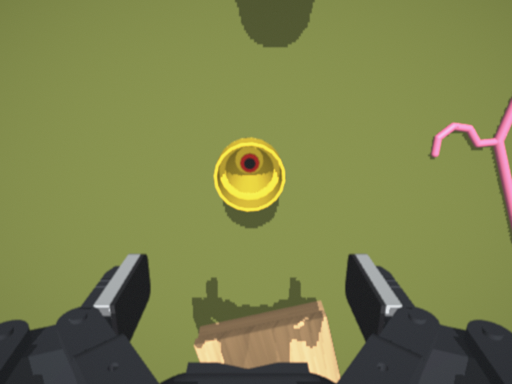

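The wrist view shows the yellow rim centred near (250,175) with the button inside at (250,163), and the fingers clear on both sides.

```bash
cat >>h.py <<'E'
def ybox(f,lo=(20,120,90),hi=(33,255,255)):
    m=cv2.inRange(cv2.cvtColor(f,cv2.COLOR_RGB2HSV),lo,hi)
    n,l,s,c=cv2.connectedComponentsWithStats(m); i=1+s[1:,4].argmax(); x,y,w,h,a=s[i]
    return np.array([x-.5,x+w-.5,y-.5,y+h-.5]),a
E
python3 - <<'E'
from h import *
f=cv2.imread("pics/w1.png")[:,:,::-1].copy(); C=np.load("w1.npz")
m,a=ybox(f); print(m,a)
r=least_squares(lambda p:box(cup(.03)+p,C)-m,[.507,.027,0]); print(r.x.round(4),r.fun.round(2))
r=least_squares(lambda p:box(cup(.03)+np.r_[p,0],C)-m,[.507,.027]); print(r.x.round(4),r.fun.round(2))
E
```

```text
[211.5 285.5 135.5 212.5] 4082
[0.5083 0.0293 0.0081] [-0.13  0.13  0.13 -0.13]
[0.5083 0.0271] [ 0.97 -0.97  1.15 -1.28]
```

>>> step_arm(claw=[-1,-1,-1,-1,-1], delta_pos=[[0,1,35],[0,1,75],[0,1,115],[0,1,145],[0,1,158]], delta_rot=[[0,0,0],[0,0,0],[0,0,0],[0,0,0],[0,0,0]])

```text
time_s: 1.4
tool_pos: [0.5079, 0.0267, 0.0418]
eef_rot: [-3.14, 0.0, 1.57]
force: [-0.3, 0.3, 0.8]
grip_width: 0.0853
```

>>> step_arm(claw=[-0.7,-0.6,-0.5,-0.4,-0.3], delta_pos=[[0,0,0],[0,0,0],[0,0,0],[0,0,0],[0,0,0]], delta_rot=[[0,0,0],[0,0,0],[0,0,0],[0,0,0],[0,0,0]], grip_force=20)

```text
time_s: 2.02
tool_pos: [0.509, 0.0271, 0.0447]
eef_rot: [3.139, -0.0, 1.571]
force: [-1.2, -0.5, 5.4]
grip_width: 0.0601
```

>>> step_arm(claw=[0,0,0,0,0], delta_pos=[[0,0,0],[0,0,-5],[0,0,-20],[0,0,-40],[0,0,-60]], delta_rot=[[0,0,0],[0,0,0],[0,0,0],[0,0,0],[0,0,0]], grip_force=25)

```text
time_s: 2.65
tool_pos: [0.5082, 0.027, 0.1049]
eef_rot: [3.141, -0.0, 1.571]
force: [0.7, -1.0, -0.3]
grip_width: 0.0599
```

>>> step_arm(claw=[0,0,0,0,0], delta_pos=[[0,0,-25],[0,0,-50],[0,0,-75],[0,0,-95],[0,0,-100]], delta_rot=[[0,0,0],[0,0,0],[0,0,0],[0,0,0],[0,0,0]])

```text
time_s: 3.28
tool_pos: [0.509, 0.0271, 0.2055]
eef_rot: [3.138, -0.0, 1.571]
force: [-0.2, -0.4, -1.4]
grip_width: 0.0596
```

```bash
python3 - <<'E'
from h import *
s=state(); print(s["tool_pos"].round(4),s["eef_rot"].round(4),s["force"],s["grip_width"]); W=grab_frame("wrist"); D=grab_frame("side")
C=get_calibration("side");S=get_calibration("scene");A=grab_frame("scene")
p=s["tool_pos"]
for n,F,K in (("side",D,C),("scene",A,S)):
    print(n,proj(p[None],K).round(),ybox(F))
k=[]
for F,K in ((D,C),(A,S)):
    u,v=proj(p[None],K)[0].astype(int); k.append(cv2.resize(F[v-28:v+28,u-28:u+28],(384,384),interpolation=cv2.INTER_CUBIC))
o=np.hstack(k+[]); cv2.imwrite("pics/g.png",np.vstack([o,cv2.resize(W[150:350,50:450],(432,216)) if 0 else cv2.copyMakeBorder(W[130:346,:],0,0,0,256,0)])[:,:,::-1])
E
```

```text
[0.509  0.0271 0.2055] [ 3.1384e+00 -2.0000e-04  1.5708e+00] [-0.16561662 -0.44214406 -1.35409979] 0.05960798800093989
side [[274. 147.]] (array([264.5, 283.5, 136.5, 162.5]), np.int32(379))
scene [[224. 136.]] (array([ -0.5, 490.5,  89.5, 336.5]), np.int32(34669))
```

View pics/g.png

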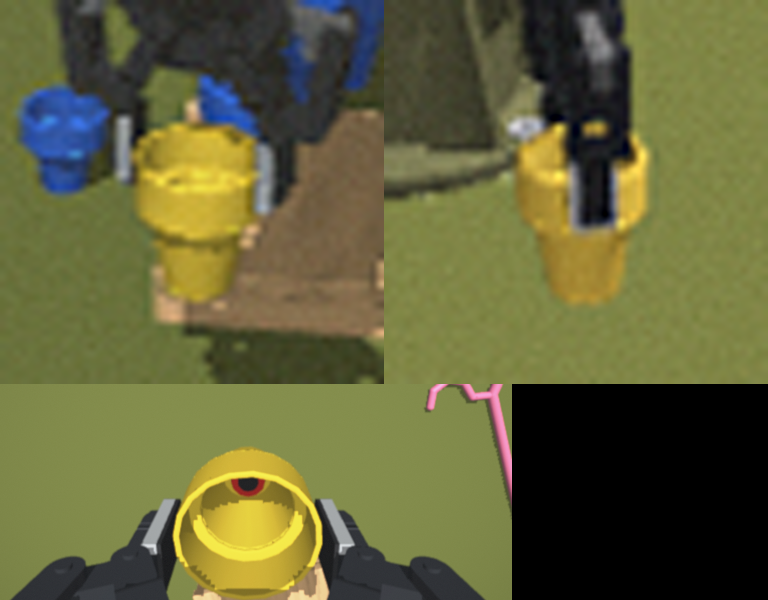

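>>> step_arm(claw=[0,0,0,0,0], delta_pos=[[-10,2,0],[-35,6,0],[-70,13,0],[-110,20,0],[-150,28,0]], delta_rot=[[0,0,0],[0,0,0],[0,0,0],[0,0,0],[0,0,0]])

```text
time_s: 4.05
tool_pos: [0.5356, -0.1247, 0.2024]
eef_rot: [-3.14, -0.0, 1.571]
force: [-0.5, -0.3, -0.8]
grip_width: 0.06
```

>>> step_arm(claw=[0,0,0,0,0], delta_pos=[[-40,8,0],[-80,15,0],[-120,23,0],[-150,29,0],[-170,33,0]], delta_rot=[[0,0,0],[0,0,0],[0,0,0],[0,0,0],[0,0,0]])

```text
time_s: 4.68
tool_pos: [0.5684, -0.2948, 0.2021]
eef_rot: [-3.14, -0.001, 1.569]
force: [0.1, -0.3, -1.1]
grip_width: 0.0597
```

>>> step_arm(claw=[0,0,0,0,0], delta_pos=[[-8,1,0],[-12,1,0],[-12,1,0],[-12,1,0],[-12,1,0]], delta_rot=[[0,0,0],[0,0,0],[0,0,0],[0,0,0],[0,0,0]])

```text
time_s: 5.3
tool_pos: [0.5701, -0.3044, 0.2035]
eef_rot: [3.141, 0.0, 1.572]
force: [0.1, 0.5, -1.1]
grip_width: 0.0597
```

```bash
python3 - <<'E'
from h import *
s=state(); C=get_calibration("wrist"); f=grab_frame("wrist"); print(s["tool_pos"].round(4),s["eef_rot"].round(4))
np.savez("w2",K=C["K"],extrinsics=C["extrinsics"])
cv2.imwrite("pics/w2.png",f[:,:,::-1])
pb=np.array([.5711,-.242,.0392]); print("blue pred",box(cup(.0335)+pb,C).round(1), "rim",proj(pb[None]+[0,0,.07],C))
m,a=ybox(f); print(m,a)
print("blue mask",ybox(f,(100,100,40),(130,255,255)))
sd=grab_frame("side"); D=get_calibration("side"); sc=grab_frame("scene"); print("side y",ybox(sd))
cv2.imwrite("pics/s2.png",sd[:,:,::-1]);cv2.imwrite("pics/c2.png",sc[:,:,::-1])
E
```

```text
[ 0.5701 -0.3044  0.2035] [3.1414 0.     1.5716]
blue pred [199.1 298.7  50.3 152.8] rim [[248.90622887 103.87836572]]
[171.5 322.5 191.5 345.5] 17281
blue mask (array([201.5, 298.5,  50.5, 151.5]), np.int32(7608))
side y (array([272.5, 299.5,  90.5, 128.5]), np.int32(340))
```

View pics/w2.png

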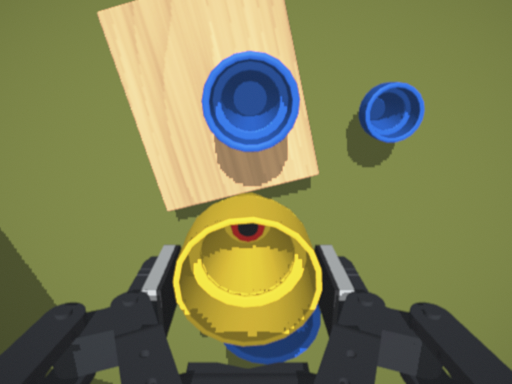

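The wrist view shows the blue cup on the step at (250,101), as predicted to about 1 px. The yellow cup is held upright with the button at (247,230), and the big blue cup is partly under the tool at (270,335).

```bash
python3 - <<'E'
from h import *
f=cv2.imread("pics/w2.png")[:,:,::-1].copy(); C=np.load("w2.npz"); t=np.array([.5701,-.3044,.2035])
m=ybox(f)[0]+[1,-1,1,-1]; 
r=least_squares(lambda p:box(cup(.03)+p,C)-m,t-[0,0,.04]); print("yellow in hand",(r.x-t).round(4),r.x.round(4),r.fun.round(2))
# with tilt about x
def T(p): 
    R,_=cv2.Rodrigues(np.array([p[3],0,0.])); c=cup(.03)-[0,0,.06]; return c@R.T+[0,0,.06]+p[:3]
D=get_calibration("side"); sm=np.array([290-0,0,0,0])
bm=np.array([202,298.5,51,151.5])
for z in (.039,.040): 
    r=least_squares(lambda p:box(cup(.0335)+np.r_[p,z],C)-bm,[.57,-.24]); print("blue",r.x.round(4),r.fun.round(2))
# rim of yellow: bright ellipse rows; button pos check: button centre pixel vs upright model
q=r.x
S=get_calibration("scene")
def tri(a,b):
    X=cv2.triangulatePoints(S["K"]@S["extrinsics"][:3],D["K"]@D["extrinsics"][:3],np.float64(a),np.float64(b))[:,0]; return (X[:3]/X[3]).round(3)
print("big rim",tri((81.5,203),(295.5,113)))
E
```

```text
yellow in hand [-0.0003 -0.0011 -0.0477] [ 0.5698 -0.3055  0.1558] [ 0.39 -0.39 -0.55  0.41]
blue [ 0.572  -0.2419] [-1.51  1.51 -0.86  1.17]
blue [ 0.572  -0.2419] [-1.72  1.72 -1.04  1.42]
big rim [ 0.583 -0.426  0.08 ]
```

>>> step_arm(claw=[0,0,0,0,0], delta_pos=[[15,1,0],[40,2,0],[58,2,0],[63,2,0],[63,2,0]], delta_rot=[[0,0,0],[0,0,0],[0,0,0],[0,0,0],[0,0,0]])

```text
time_s: 6.08
tool_pos: [0.5721, -0.2414, 0.2035]
eef_rot: [3.141, 0.0, 1.572]
force: [0.1, 0.2, -0.8]
grip_width: 0.0599
```

>>> step_arm(claw=[0,0,0,0,0], delta_pos=[[0,0,15],[0,0,35],[0,0,55],[0,0,68],[0,0,70]], delta_rot=[[0,0,0],[0,0,0],[0,0,0],[0,0,0],[0,0,0]])

```text
time_s: 6.7
tool_pos: [0.5711, -0.242, 0.1317]
eef_rot: [-3.139, -0.001, 1.57]
force: [-0.8, 0.3, -0.4]
grip_width: 0.0597
```

```bash
python3 - <<'E'
from h import *
s=state();print(s["tool_pos"].round(4),s["force"].round(2))
k=[]
for n in ("scene","side"):
    F=grab_frame(n);u,v=proj(s["tool_pos"][None]-[0,0,.03],get_calibration(n))[0].astype(int)
    k.append(cv2.resize(F[v-26:v+26,u-26:u+26],(400,400),interpolation=cv2.INTER_CUBIC))
cv2.imwrite("pics/n1.png",np.hstack(k)[:,:,::-1])
E
```

```text
[ 0.5711 -0.242   0.1317] [-0.77  0.3  -0.4 ]
```

View pics/n1.png

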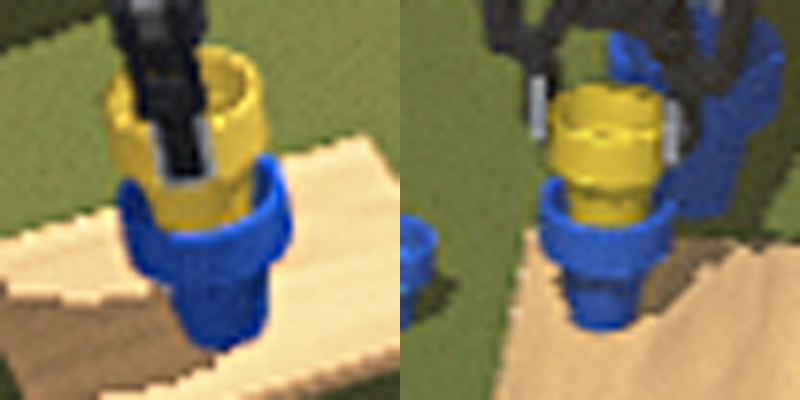

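The yellow cup is upright and its foot is inside the blue collar, centred in both views. I'll lower it slowly while watching the force.

>>> step_arm(claw=[0,0,0,0,0], delta_pos=[[0,0,3],[0,0,6],[0,0,9],[0,0,12],[0,0,12]], delta_rot=[[0,0,0],[0,0,0],[0,0,0],[0,0,0],[0,0,0]])

```text
time_s: 7.42
tool_pos: [0.5718, -0.2419, 0.121]
eef_rot: [-3.141, -0.0, 1.571]
force: [0.4, -0.1, -0.9]
grip_width: 0.0599
```

>>> step_arm(claw=[0,0,0,0,0], delta_pos=[[0,0,2],[0,0,3],[0,0,4],[0,0,5],[0,0,5]], delta_rot=[[0,0,0],[0,0,0],[0,0,0],[0,0,0],[0,0,0]])

```text
time_s: 8.05
tool_pos: [0.5719, -0.242, 0.1162]
eef_rot: [-3.141, -0.0, 1.571]
force: [-0.4, 0.0, -1.4]
grip_width: 0.0596
```

>>> step_arm(claw=[0,0,0,0,0], delta_pos=[[0,0,1],[0,0,2],[0,0,3],[0,0,3],[0,0,3]], delta_rot=[[0,0,0],[0,0,0],[0,0,0],[0,0,0],[0,0,0]])

```text
time_s: 8.68
tool_pos: [0.572, -0.242, 0.1133]
eef_rot: [3.142, -0.0, 1.571]
force: [0.4, 0.2, 0.4]
grip_width: 0.0597
```

>>> step_arm(claw=[0,0,0,0,0], delta_pos=[[0,0,1],[0,0,2],[0,0,2],[0,0,2],[0,0,2]], delta_rot=[[0,0,0],[0,0,0],[0,0,0],[0,0,0],[0,0,0]])

```text
time_s: 9.3
tool_pos: [0.572, -0.242, 0.1113]
eef_rot: [3.142, -0.0, 1.571]
force: [-0.7, 0.1, -0.3]
grip_width: 0.0598
```

>>> step_arm(claw=[0,0,0,0,0], delta_pos=[[0,0,1],[0,0,1],[0,0,2],[0,0,2],[0,0,2]], delta_rot=[[0,0,0],[0,0,0],[0,0,0],[0,0,0],[0,0,0]])

```text
time_s: 9.93
tool_pos: [0.5724, -0.2423, 0.1108]
eef_rot: [3.14, 0.001, 1.571]
force: [-2.4, 1.0, 9.9]
grip_width: 0.0595
```

```bash
python3 - <<'E'
from h import *
s=state();print(s["tool_pos"].round(4),s["force"].round(2))
k=[]
for n in ("scene","side"):
    F=grab_frame(n);u,v=proj(s["tool_pos"][None]-[0,0,.01],get_calibration(n))[0].astype(int)
    k.append(cv2.resize(F[v-22:v+22,u-22:u+22],(400,400),interpolation=cv2.INTER_CUBIC))
cv2.imwrite("pics/n2.png",np.hstack(k)[:,:,::-1])
E
```

```text
[ 0.5724 -0.2423  0.1108] [-2.44  1.05  9.92]
```

View pics/n2.png

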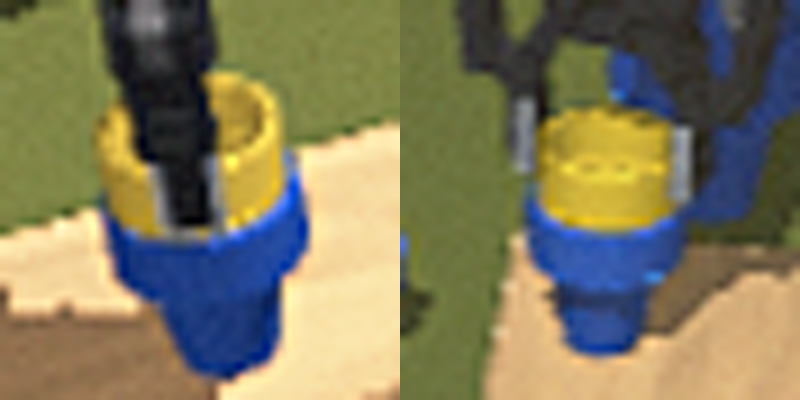

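The yellow shoulder looks to be on the blue rim with 10 N of contact, and both cups are upright. I'll ease off and release.

>>> step_arm(claw=[0,0,-0.4,-0.5,-0.6], delta_pos=[[0,0,-1],[0,0,-1],[0,0,-1],[0,0,-1],[0,0,-1]], delta_rot=[[0,0,0],[0,0,0],[0,0,0],[0,0,0],[0,0,0]], grip_force=20)

```text
time_s: 10.65
tool_pos: [0.5717, -0.2418, 0.1097]
eef_rot: [-3.141, -0.0, 1.571]
force: [-0.1, 0.0, -0.2]
grip_width: 0.068
```

>>> step_arm(claw=[-1,-1,-1,-1,-1], delta_pos=[[0,0,0],[0,0,-10],[0,0,-40],[0,0,-80],[0,0,-100]], delta_rot=[[0,0,0],[0,0,0],[0,0,0],[0,0,0],[0,0,0]])

```text
time_s: 11.28
tool_pos: [0.573, -0.2425, 0.2135]
eef_rot: [3.138, 0.001, 1.571]
force: [0.0, -0.4, -0.2]
grip_width: 0.0849
```

```bash
python3 - <<'E'
from h import *
s=state();print(s["tool_pos"].round(4),s["force"].round(2),s["grip_width"])
k=[]
C=get_calibration("wrist")
W=grab_frame("wrist"); np.savez("w3",K=C["K"],extrinsics=C["extrinsics"]);cv2.imwrite("pics/w3.png",W[:,:,::-1])
pb=np.array([.572,-.242,.04])
for n in ("scene","side"):
    F=grab_frame(n);u,v=proj(pb[None]+[0,0,.06],get_calibration(n))[0].astype(int)
    cv2.imwrite(f"pics/{n}3.png",F[:,:,::-1])
    k.append(cv2.resize(F[v-22:v+22,u-20:u+20],(360,400),interpolation=cv2.INTER_CUBIC))
    y=box(cup(.03)+pb+[0,0,.026],get_calibration(n)); print(n,"pred y box",y.round(1))
print("wrist pred y",box(cup(.03)[180:]+pb+[0,0,.026],C).round(1),ybox(W)[0],"blue",box(cup(.0335)+pb,C).round(1),ybox(W,(100,100,40),(130,255,255))[0])
cv2.imwrite("pics/n3.png",np.vstack([np.hstack(k),cv2.resize(W,(720,540))[300:500] if 0 else cv2.copyMakeBorder(W[170:370],0,0,104,104,0)])[:,:,::-1])
E
```

```text
[ 0.573  -0.2425  0.2135] [ 0.01 -0.41 -0.24] 0.0848634937446448
scene pred y box [131.1 152.7 171.6 198.8]
side pred y box [275.4 291.6 118.6 140.7]
wrist pred y [201.5 289.4 148.  238.6] [202.5 289.5 149.5 238.5] blue [201.1 289.9 137.3 227.8] [215.5 310.5 289.5 371.5]
```

View pics/n3.png

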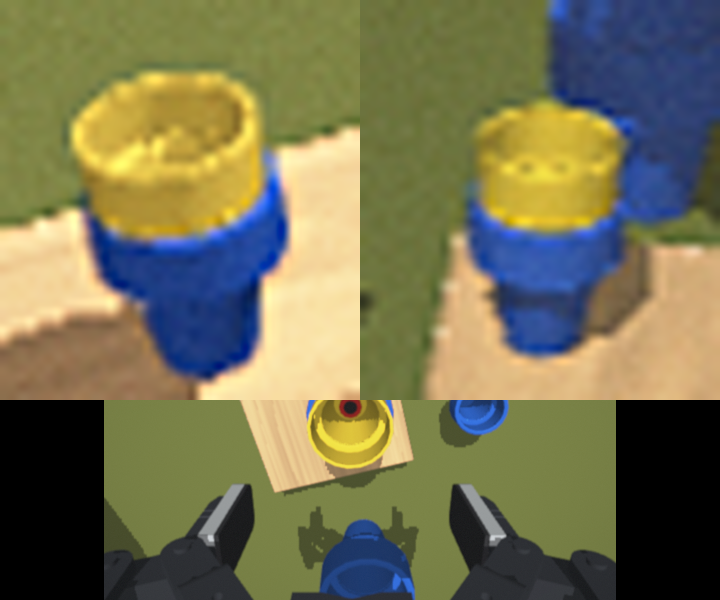

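The pair is nested and upright. The yellow outline in the wrist view matches the fully nested prediction to about 1 px, and the button is inside. Next I'll grip the blue collar.

>>> step_arm(claw=[-1,-1,-1,-1,-1], delta_pos=[[0,0,20],[0,0,50],[0,0,80],[0,0,97],[0,0,100]], delta_rot=[[0,0,0],[0,0,0],[0,0,0],[0,0,0],[0,0,0]])

```text
time_s: 12.05
tool_pos: [0.5708, -0.2415, 0.1085]
eef_rot: [-3.139, -0.001, 1.571]
force: [-0.2, -0.6, 0.1]
grip_width: 0.0854
```

>>> step_arm(claw=[-1,-1,-1,-1,-1], delta_pos=[[0,0,10],[0,0,20],[0,0,30],[0,0,35],[0,0,35]], delta_rot=[[0,0,0],[0,0,0],[0,0,0],[0,0,0],[0,0,0]])

```text
time_s: 12.68
tool_pos: [0.5717, -0.2418, 0.0748]
eef_rot: [-3.141, -0.0, 1.571]
force: [-0.5, -0.2, 0.3]
grip_width: 0.0858
```

>>> step_arm(claw=[-0.7,-0.6,-0.5,-0.4,-0.3], delta_pos=[[0,0,0],[0,0,0],[0,0,0],[0,0,0],[0,0,0]], delta_rot=[[0,0,0],[0,0,0],[0,0,0],[0,0,0],[0,0,0]], grip_force=25)

```text
time_s: 13.3
tool_pos: [0.5723, -0.2422, 0.076]
eef_rot: [3.141, 0.0, 1.571]
force: [-1.7, 1.0, 6.4]
grip_width: 0.0666
```

Gripped at 66.6 mm, which matches the 67 mm blue collar. I'll firm up the grip and lift gently.

>>> step_arm(claw=[0,0,0,0,0], delta_pos=[[0,0,0],[0,0,0],[0,0,-3],[0,0,-8],[0,0,-15]], delta_rot=[[0,0,0],[0,0,0],[0,0,0],[0,0,0],[0,0,0]], grip_force=40)

```text
time_s: 13.92
tool_pos: [0.5717, -0.2419, 0.0903]
eef_rot: [-3.141, -0.0, 1.571]
force: [-0.2, -0.3, -0.9]
grip_width: 0.0659
```

>>> step_arm(claw=[0,0,0,0,0], delta_pos=[[0,0,-12],[0,0,-26],[0,0,-42],[0,0,-58],[0,0,-70]], delta_rot=[[0,0,0],[0,0,0],[0,0,0],[0,0,0],[0,0,0]])

```text
time_s: 14.55
tool_pos: [0.5724, -0.2422, 0.1619]
eef_rot: [3.14, 0.0, 1.571]
force: [-0.6, -0.3, -1.3]
grip_width: 0.0665
```

>>> step_arm(claw=[0,0,0,0,0], delta_pos=[[0,0,-9],[0,0,-14],[0,0,-15],[0,0,-15],[0,0,-15]], delta_rot=[[0,0,0],[0,0,0],[0,0,0],[0,0,0],[0,0,0]])

```text
time_s: 15.18
tool_pos: [0.5717, -0.2419, 0.1748]
eef_rot: [-3.141, -0.0, 1.571]
force: [-0.0, 0.1, -1.4]
grip_width: 0.0663
```

>>> step_arm(claw=[0,0,0,0,0], delta_pos=[[0,0,0],[0,0,0],[0,0,0],[0,0,0],[0,0,0]], delta_rot=[[0,0,0],[0,0,0],[0,0,0],[0,0,0],[0,0,0]])

```text
time_s: 15.8
tool_pos: [0.572, -0.242, 0.1754]
eef_rot: [3.141, 0.0, 1.571]
force: [0.5, -0.1, -2.1]
grip_width: 0.0664
```

```bash
python3 - <<'E'
from h import *
s=state();print(s["tool_pos"].round(4),s["force"].round(2),s["grip_width"],s["joint_vel"].round(3))
W=grab_frame("wrist");k=[]
for n in ("scene","side"):
    F=grab_frame(n);u,v=proj(s["tool_pos"][None],get_calibration(n))[0].astype(int)
    k.append(cv2.resize(F[v-26:v+26,u-23:u+23],(354,400),interpolation=cv2.INTER_CUBIC))
cv2.imwrite("pics/n4.png",np.vstack([np.hstack(k),cv2.copyMakeBorder(W[170:370],0,0,98,98,0)])[:,:,::-1])
E
```

```text
[ 0.572  -0.242   0.1754] [ 0.46 -0.06 -2.14] 0.06641448623409797 [ 0.001 -0.001  0.    -0.002  0.001 -0.001]
```

View pics/n4.png

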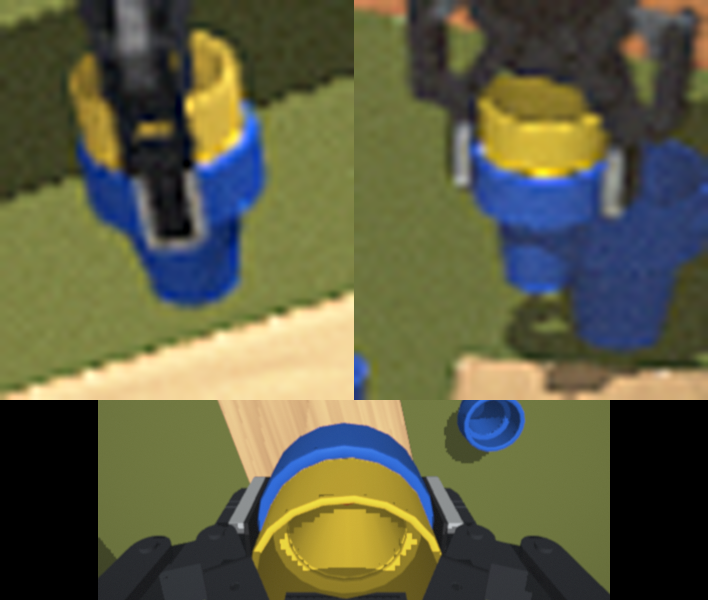

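The pair hangs nested and level, clear of the step, gripped by the blue collar. Handing in.

```bash
python3 -c "
from plant import *
print(sign_off())"
```

```text
the job is handed in; nothing more can be done
None
```

The yellow cup, with the button in it, is nested in the blue cup, and the arm is holding the pair by the blue collar about 100 mm above the step. I handed the job in at about 16 s.

- **Nesting:** while the blue cup still stood on the step, I lowered the yellow cup until it met about 10 N of contact. After release, its outline in the wrist camera was within about 1.5 px of the fully nested prediction, with the button visible inside.
- **Grip and lift:** the fingers closed to 66.4 mm on the 67 mm collar with 40 N set. At the last check the tool stood at z = 0.175 m, the joints were still, the load read about 2 N, and both cups looked upright and nested.
- **Not confirmed:** in the final pictures the gripper and the cup wall hide the button, so I last saw it in the cup just before gripping the blue collar. I did not measure the jar, hanger or rack again, but the arm never went near the jar or rack and only passed well above the board on the hanger's side.
- **Disagreements:** the two ways of measuring the blue cup's position differed by about 1 mm. How far the yellow cup hung below the tool measured about 3 to 6 mm more than planned. Neither affected the fit.

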